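# Set out the iced cakes on their boards

## Task

First clear the empty baking tin off the largest cake board and stand it upright in the round steel tray. Then stand each iced cake upright in the middle of the cardboard board of its size: largest on largest, middle on middle, smallest on smallest. Lower things into place rather than dropping them, and leave the plain bun and the jar where they are.

Things in the scene. Friction and masses are not known exactly. Their poses are not given: they have to be found in the camera images.
- cake_large: the largest of three iced cakes, loose: a straight-sided brown paper mould 66 mm in diameter and 52 mm high, topped by a white iced dome no wider than the mould; 78 mm high overall, firm, about 140 g, standing upright on the table at the start. Origin: centre of its underside, z up; round, so its yaw means nothing.
- cake_medium: the middle-sized of three iced cakes, loose: a straight-sided brown paper mould 54 mm in diameter and 42 mm high, topped by a white iced dome no wider than the mould; 64 mm high overall, firm, about 80 g, standing upright on the table at the start. Origin: centre of its underside, z up; round, so its yaw means nothing.
- cake_small: the smallest of three iced cakes, loose: a straight-sided brown paper mould 42 mm in diameter and 34 mm high, topped by a white iced dome no wider than the mould; 50 mm high overall, firm, about 40 g, standing upright on the table at the start. Origin: centre of its underside, z up; round, so its yaw means nothing.
- board_large: the largest of three round brown cardboard cake boards, 120 mm in diameter and 4 mm thick, lying flat, fixed to the table. At the start the empty tin stands on it. Origin: centre of its underside (at table height), z up; the top is 4 mm above it.
- board_medium: the middle-sized of three round brown cardboard cake boards, 96 mm in diameter and 4 mm thick, lying flat, fixed to the table. Origin: centre of its underside (at table height), z up; the top is 4 mm above it.
- board_small: the smallest of three round brown cardboard cake boards, 74 mm in diameter and 4 mm thick, lying flat, fixed to the table. Origin: centre of its underside (at table height), z up; the top is 4 mm above it.
- tin: empty dark steel baking tin, loose: an open-topped straight round cup 62 mm in diameter, 55 mm high, wall 3 mm, about 100 g; it stands mouth up on the largest cake board, roughly central. Origin: centre of its underside, z up; round, so its yaw means nothing.
- tray: round dark steel tray, fixed: 130 mm outer diameter, upright rim 12 mm high and 3 mm thick (124 mm across inside), floor 4 mm thick, empty at the start. Origin: centre of its underside (at table height), z up.
- bun: plain brown bun without mould or icing, 64 mm in diameter, 38 mm high, loose on the table; to be left alone. Origin: centre of its underside, z up; round, so its yaw means nothing.
- jar: closed glass jar with a white lid, 52 mm in diameter, 75 mm high, loose on the table; to be left alone. Origin: centre of its underside, z up; round, so its yaw means nothing.

How it is judged (in metres and radians):
On the way:
1. the empty tin stands upright in the tray while no cake is yet on its board (horizontal distance between tin and tray below 0.034 m and z of tin in the frame of tray below 0.008 m and angle between tin's own z axis and vertical below 0.1 rad and linear speed of tin below 0.02 m/s and horizontal distance between cake_large and board_large above 0.05 m and horizontal distance between cake_medium and board_medium above 0.05 m and horizontal distance between cake_small and board_small above 0.05 m), for 0.2 s.
At the end, for the whole second after the job is handed in: The tin stands upright (within 0.1 rad) on the tray's floor, inside its rim (centre within 34 mm of the tray's centre); each cake stands upright (within 0.1 rad) on the board of its size, centres within 15 mm; all are at rest; bun and jar are within 20 mm of where they began (horizontal distance between tin and tray below 0.034 m and z of tin in the frame of tray below 0.008 m and angle between each of tin, cake_large, cake_medium, cake_small's own z axis and vertical below 0.1 rad and linear speed of each of tin, cake_large, cake_medium, cake_small below 0.02 m/s and horizontal distance between cake_large and board_large below 0.015 m and z of cake_large in the frame of board_large between 0.001 and 0.008 m and horizontal distance between cake_medium and board_medium below 0.015 m and z of cake_medium in the frame of board_medium between 0.001 and 0.008 m and horizontal distance between cake_small and board_small below 0.015 m and z of cake_small in the frame of board_small between 0.001 and 0.008 m and distance of each of bun, jar from where it was at the start of the episode below 0.02 m); the robot touches nothing.
It fails at once if the bun or the jar is pushed or carried more than 20 mm from its place (distance of any of bun, jar from where it was at the start of the episode above 0.02 m).
It fails at once if the tin is let go in mid-air (its underside more than 30 mm above the table) (height (world z) of tin above 0.03 m and contact force between tin and the fingers below 0.01 N).
It fails at once if the large cake is let go in mid-air (its underside more than 30 mm above the table) (height (world z) of cake_large above 0.03 m and contact force between cake_large and the fingers below 0.01 N).
It fails at once if the medium cake is let go in mid-air (its underside more than 30 mm above the table) (height (world z) of cake_medium above 0.03 m and contact force between cake_medium and the fingers below 0.01 N).
It fails at once if the small cake is let go in mid-air (its underside more than 30 mm above the table) (height (world z) of cake_small above 0.03 m and contact force between cake_small and the fingers below 0.01 N).
It also fails if it takes over 120 s, if anything falls off the work surface, if the arm or the gripper's body presses on something with over 40 N, if the wrist force passes 120 N, or if a joint passes its speed limit or range.

## Robot

A 7-joint arm with a two-finger parallel gripper is mounted at the origin on the work surface. World frame = base frame: x ahead of the robot, y to its left, z up, the work surface at z = 0. Lengths are in mm, angles in rad, forces in N, time in s.
With the tool pointing down it reaches from about 425 to 925 mm from the base axis. Payload 6.8 kg.
Tool frame: the origin (TCP) lies at the very end of the fingers, on their centre line; the grasp point (between the pads) lies 19 mm behind it; z points along the fingers, y is the line along which they close (so a half turn about z gives the same grasp; the last joint's range is limited). The gripper opens to 85 mm and grips with 20 to 120 N. Pads are 22 mm wide; open, the fingers measure 114 mm over their backs; the gripper's body (76 mm by 85 mm) begins 54 mm behind the grasp point. The pads swing forward as they close: fully open they stand 13 mm farther back than shut.
Start: joints at [-1.347, 0.477, 0.022, 1.555, -0.011, 1.109, -0.083], TCP at [219.875, 638.202, 231.308] pointing down, gripper open.
Joint ranges: [-2.96, 2.96], [-0.34, 2.1], [-1.41, 1.46], [0.24, 2.44], [-1.37, 4.51], [0.17, 1.92], [-2.96, 2.96]. Speed limits (rad/s): [2.39, 2.39, 3.14, 3.14, 3.14, 3.14, 3.14].

## Interface

Orientations are given as a 3x3 rotation matrix whose columns are the frame's x, y, z axes.
In Python, from plant import ctrl gives the robot as it stands. The module is installed in compiled form; this text tells all that it offers.
- The arm moves only by the tool jog_arm, never from a script. Its argument "targets" is text: rows parted by semicolons, each of 6 numbers parted by spaces: the shift along the tool's x, y, z in m, then the turn, a rotation vector about the tool's x, y, z in degrees. In form: dx dy dz rx ry rz; .... A call has 1 to 5 rows; each row is the pose to reach, as a shift and turn from the pose commanded when the call began, along the tool's axes at that moment; what a row does not reach only later rows make up. A row lasts 1/10 s, in which the tool goes at most 50 mm and 8.59 degrees, less where a joint would pass 70% of its speed; a pose out of reach is approached as far as the arm can. A call with a gripper value outside its range is refused whole. "jaw" is the opening, from 0 (shut) to 1 (fully open), set as the call begins (left out, the last holds). The fingers move at their own pace and stop on an object; "newtons" is the grip in N (left out, the last holds). Time passes only in rows, so rows that repeat a pose let the fingers close. It gives the time, the measured TCP pose, the force, the opening and the grip force at its end, in the units of the state.
- ctrl.get_state(): the state, without advancing time (a new reading comes with each control period).
- ctrl.get_image(name): name is "side" or "top"; returns a dict with "image" (384x512x3 uint8, blue, green, red), "mtx" (3x3 intrinsics, pixels), "k1" (the pictures are not rectified: a ray, as slopes to the right and down, at radius r is drawn at 1 + k1 r^2 times it, then the intrinsics apply), "origin" and "attitude" of the camera in the world. Camera axes: x right, y up, looking along -z (the intrinsics and any distortion apply to the point x, -y, -z); pixel columns grow to the right and rows downward; lengths in mm; the calibration is good to about 2 mm. A picture is of the moment at which its call begins. There is no depth.
- ctrl.finish_job(): hands the job in; it is judged then, once.
The state is a dict: "clock": time; "joint_positions": joint angles; "qvel": joint speeds; "effort": joint torques, N m; "eef_pos": TCP position; "tcp_rot": TCP orientation; "ft_force": force on the tool from outside, world axes, zero at the start; "moment": the same for the moment, N m; "finger_gap": opening from 0.0 (shut) to 1.0 (fully open); "grip_force": force on a finger pad.
Only numpy, scipy, OpenCV 4.12 (cv2) and the standard library are available. Lean on these libraries where they do the work, as an engineer would, in place of code of your own. Each camera call takes 0.05 s, during which the arm holds its last target. There are 200 camera calls.

## Working session

There is one attempt and no reset: what is moved stays moved. The work goes in short steps, Python scripts to look and compute and a tool call to move; the robot and the scene stay as the last step left them, time stands still between calls to the robot, and variables do not carry over. Pictures are saved under pics/ and viewed, at most 14 in all, crops included, and the job is handed in when it is done.

Besides the shell and the picture viewer there is one more tool, called after ">>>" as a command line: name --argument value ..., lists and objects as JSON in quotes. jog_arm: Moves the arm, as the interface text tells. Its arguments: {"type":"object","properties":{"targets":{"type":"string"},"jaw":{"type":"number"},"newtons":{"type":"number"}},"required":["targets"]}

```bash
mkdir -p pics; python3 - <<'E'
from plant import ctrl
import cv2,numpy as np
s=ctrl.get_state();print({k:np.round(s[k],3).tolist() for k in s})
for n in("side","top"):
    d=ctrl.get_image(n);cv2.imwrite(f"pics/{n}0.png",d["image"])
    print(n,d["mtx"],d["k1"],d["origin"],d["attitude"])
E
```

```text
{'clock': 0.0, 'joint_positions': [-1.347, 0.478, 0.022, 1.556, -0.011, 1.109, -0.083], 'qvel': [0.002, 0.002, 0.001, 0.0, -0.002, -0.002, 0.0], 'effort': [-0.0, -59.648, 1.608, -28.119, 0.012, 0.009, 0.0], 'eef_pos': [219.687, 637.624, 230.319], 'tcp_rot': [[-0.945, 0.326, -0.0], [0.326, 0.945, -0.002], [-0.0, -0.002, -1.0]], 'ft_force': [-0.145, -0.174, 0.238], 'moment': [0.029, -0.016, -0.007], 'grip_force': 0.0, 'finger_gap': 0.997}
side [[423.23389911   0.         259.22424742]
 [  0.         423.23389911 188.75623417]
 [  0.           0.           1.        ]] 0.022107733638091032 [ 467.64328686 -688.45434962  788.19829336] [[ 9.99181080e-01  2.97761551e-02 -2.73961773e-02]
 [-4.04592869e-02  7.27475688e-01 -6.84939537e-01]
 [-4.64812943e-04  6.85487056e-01  7.28084666e-01]]
top [[458.00836247   0.         255.72601442]
 [  0.         458.00836247 193.29161184]
 [  0.           0.           1.        ]] -0.15593105761174453 [ 2.80100607e+02 -1.12576360e+00  1.17916535e+03] [[ 0.01080571  0.97858993 -0.20553584]
 [-0.99993313  0.01142187  0.00181156]
 [ 0.00412038  0.20550252  0.97864791]]
```

View pics/top0.png

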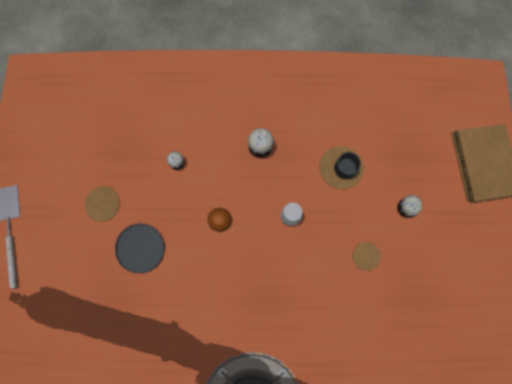

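View pics/side0.png

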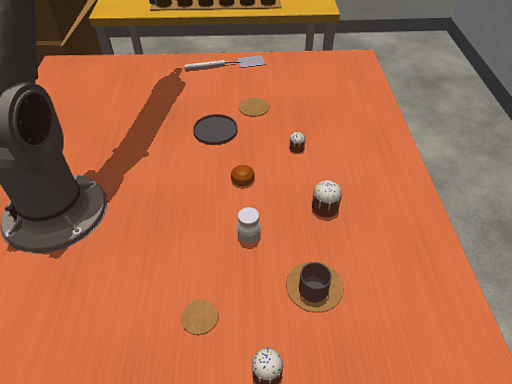

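The top view shows the tin on the large board (347,165), the large cake (261,142), medium cake (411,206), small cake (176,160), medium board (102,204), small board (366,256), tray (140,248), bun (219,219) and jar (292,213). The arm isn't where I expected it, so I'll project known points to check the calibration.

```bash
cat > h.py <<'E'
from plant import ctrl
import cv2,numpy as np
F=np.diag([1.,-1,-1])
def proj(d,P):
    p=F@np.array(d["attitude"]).T@(np.array(P,float)-d["origin"])
    s=p[:2]/p[2]; s=s*(1+d["k1"]*(s@s)); K=d["mtx"]
    return np.array([K[0,0]*s[0]+K[0,2],K[1,1]*s[1]+K[1,2]])
def ray(d,uv):
    K=d["mtx"];q=np.array([(uv[0]-K[0,2])/K[0,0],(uv[1]-K[1,2])/K[1,1]]);s=q.copy()
    for _ in range(20): s=q/(1+d["k1"]*(s@s))
    return np.array(d["attitude"])@F@np.array([s[0],s[1],1])
def onplane(d,uv,z):
    r=ray(d,uv);o=np.array(d["origin"]);return o+r*(z-o[2])/r[2]
E
python3 - <<'E'
from h import *
T=ctrl.get_image("top");S=ctrl.get_image("side")
for P in([0,0,0],[220,638,231],[0,0,400]):print(P,proj(T,P).round(),proj(S,P).round())
g={"L":(342,168),"M":(102,204),"Sm":(366,256),"tray":(140,248),"bun":(219,219)}
k={"L":(315,287),"M":(254,107),"Sm":(200,317),"tray":(215,129),"bun":(242,176)}
for n in g:print(n,onplane(T,g[n],4).round(),onplane(S,k[n],4).round())
E
```

```text
[0, 0, 0] [252. 402.] [ 55. 211.]
[220, 638, 231] [-38. 306.] [161.   1.]
[0, 0, 400] [251. 459.] [-27.  61.]
L [ 599. -233.    4.] [ 602. -237.    4.]
M [493. 404.   4.] [495. 399.   4.]
Sm [ 365. -290.    4.] [ 366. -294.    4.]
tray [379. 294.   4.] [377. 295.   4.]
bun [458.  91.   4.] [454.  97.   4.]
```

```bash
python3 - <<'E'
from h import *
T=ctrl.get_image("top");S=ctrl.get_image("side")
HT=cv2.cvtColor(T["image"],40);HS=cv2.cvtColor(S["image"],40)
for n,(u,v) in dict(table=(300,300),L=(330,180),M=(102,204),Sm=(366,256),tray=(140,248),rim=(117,248),cake=(261,135),tin=(347,165),bun=(219,215)).items():print("T",n,HT[v,u])
for n,(u,v) in dict(table=(150,300),L=(295,290),M=(254,107),Sm=(200,317),tray=(215,129),cake=(327,190),mould=(327,210),tin=(315,285),bun=(242,176)).items():print("S",n,HS[v,u])
a=cv2.resize(T["image"][120:280,80:440],None,fx=2.2,fy=2.2,interpolation=cv2.INTER_CUBIC)
cv2.imwrite("pics/t1.png",a)
b=cv2.resize(S["image"][80:384,170:360],None,fx=1.95,fy=1.95,interpolation=cv2.INTER_CUBIC)
cv2.imwrite("pics/s1.png",b)
E
```

```text
T table [  9 158 163]
T L [ 16 126 128]
T M [ 16 126 128]
T Sm [ 16 126 136]
T tray [105  25  81]
T rim [105  25  61]
T cake [ 99  11 158]
T tin [101  29  71]
T bun [ 12 177 137]
S table [  9 172 219]
S L [ 15 149 163]
S M [ 16 147 163]
S Sm [ 15 147 175]
S tray [ 4 24 86]
S cake [163   8 217]
S mould [  8 163  61]
S tin [175  17  89]
S bun [ 12 216 145]
```

View pics/t1.png

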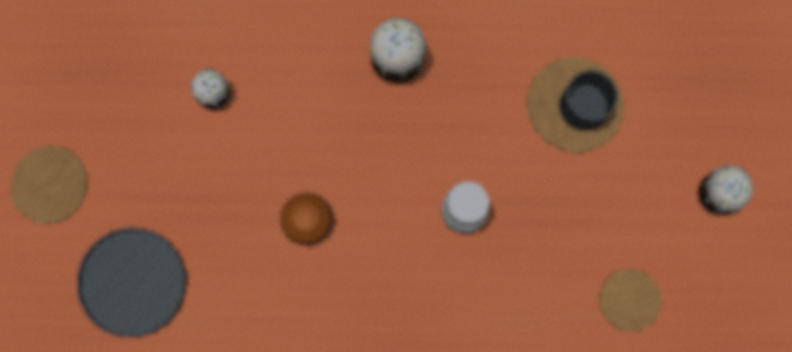

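View pics/s1.png

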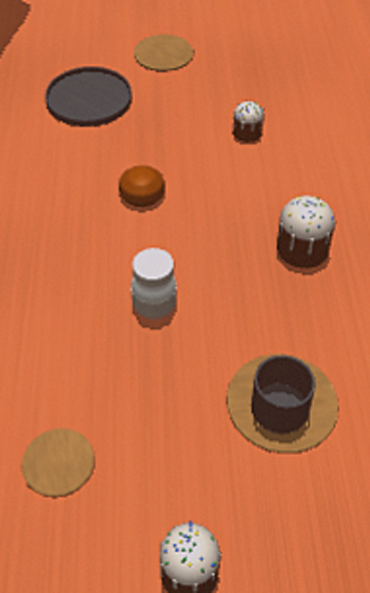

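The crops show the same objects clearly. The domes are separable as low-saturation blobs and the boards as hue-16 discs, so I'll measure with masks.

```bash
cat >> h.py <<'E'
def blob(mask,c,R):
    m=np.zeros_like(mask);cv2.circle(m,c,R,255,-1)
    m=cv2.morphologyEx(mask&m,cv2.MORPH_CLOSE,np.ones((3,3),np.uint8))
    k=max(cv2.findContours(m,cv2.RETR_EXTERNAL,cv2.CHAIN_APPROX_NONE)[0],key=cv2.contourArea)
    return cv2.convexHull(k)
def cen(k):
    m=cv2.moments(k);return np.array([m["m10"],m["m01"]])/m["m00"]
def white(d,v=75): h=cv2.cvtColor(d["image"],40);return cv2.inRange(h,(0,0,v),(180,60,255))
def brown(d): h=cv2.cvtColor(d["image"],40);return cv2.inRange(h,(13,80,90),(22,165,200))
def dark(d,v): h=cv2.cvtColor(d["image"],40);return cv2.inRange(h,(0,0,0),(180,80,v))
def disc(d,k,z):
    p=np.array([onplane(d,q,z)[:2] for q in k[:,0]],np.float32)
    return cv2.fitEllipse(p)
def meet(T,a,S,b):
    A,B=ray(T,a),ray(S,b)
    M=np.array([A,-B]).T; t=np.linalg.lstsq(M,np.array(S["origin"])-T["origin"],rcond=None)[0]
    X=(T["origin"]+A*t[0]+S["origin"]+B*t[1])/2; gap=np.linalg.norm(T["origin"]+A*t[0]-S["origin"]-B*t[1])
    M=np.array([A[:2],-B[:2]]).T; t2=np.linalg.solve(M,(np.array(S["origin"])-T["origin"])[:2])
    return X.round(1),round(gap,1),(np.array(T["origin"])[:2]+A[:2]*t2[0]).round(1)
E
python3 - <<'E'
from h import *
T=ctrl.get_image("top");S=ctrl.get_image("side")
for n,c,s in(("L",(342,168),(315,287)),("M",(102,204),(254,107)),("S",(366,256),(200,317))):
    for d,q in((T,c),(S,s)):
        e=disc(d,blob(brown(d),q,34),4);print("board",n,np.round(e[0],1),np.round(e[1],1))
for d,q in((T,(140,248)),(S,(215,129))):
    for z in(4,12):
        e=disc(d,blob(dark(d,110),q,30),z);print("tray",z,np.round(e[0],1),np.round(e[1],1))
for n,c,s in(("cL",(261,137),(327,190)),("cM",(412,205),(267,362)),("cS",(176,158),(298,138)),("jar",(292,212),(249,217))):
    a=blob(white(T),c,17);b=blob(white(S,120),s,20)
    print(n,cen(a).round(1),cen(b).round(1),cv2.boundingRect(a),cv2.boundingRect(b),meet(T,cen(a),S,cen(b)))
a=blob(dark(T,110),(347,165),19);b=blob(cv2.inRange(cv2.cvtColor(S["image"],40),(0,0,0),(180,110,120)),(315,282),30)
print("tin",cen(a),cen(b),cv2.boundingRect(b),disc(T,a,55),meet(T,cen(a),S,cen(b)))
E
```

```text
board L [ 601.8 -231.1] [116.5 117.5]
board L [ 601.1 -232.8] [117.9 118.9]
board M [494.8 405.4] [92.6 93.2]
board M [493.2 402.7] [92.8 94.9]
board S [ 365.2 -290. ] [71.  71.6]
board S [ 364.7 -292.1] [71.9 72.3]
tray 4 [379.2 296.5] [126.1 128.1]
tray 12 [378.5 294.5] [125.2 127.2]
tray 4 [376.5 301.1] [125.1 128.6]
tray 12 [377.4 291. ] [123.8 127.3]
cL [260.4 140.5] [327.5 191.7] (249, 129, 24, 24) (314, 181, 28, 23) (array([656. , -13.8,  53.6]), np.float64(0.5), array([656.2, -13.8]))
cM [411.2 205.2] [266.8 364.1] (402, 196, 20, 20) (252, 349, 31, 32) (array([ 492.3, -404.5,   40.7]), np.float64(0.6), array([ 492.1, -403.6]))
cS [174.5 159.2] [297.  137.2] (167, 152, 16, 16) (290, 132, 15, 11) (array([607.9, 209. ,  37. ]), np.float64(0.3), array([607.8, 208.8]))
jar [291.4 213.9] [248.4 221. ] (281, 203, 22, 23) (238, 207, 22, 28) (array([466.4, -92.8,  50.9]), np.float64(1.5), array([467.2, -93.7]))
tin [347.37203871 165.00800801] [314.3271138  281.31164902] (299, 262, 33, 40) ((593.2183837890625, -237.31158447265625), (60.3428955078125, 74.10173034667969), 56.0448112487793) (array([ 597.8, -241.4,   35. ]), np.float64(1.5), array([ 597.4, -240.4]))
```

>>> jog_arm --targets "0 0 0 0 0 -8; 0 0 0 0 0 -16; 0 0 0 0 0 -19.03; 0 0 0 0 0 -19.03" --jaw 1 --newtons 40

```text
clock: 0.8
eef_pos: [220.0, 638.1, 231.3]
tcp_rot: [[-1.0, -0.001, -0.0], [-0.001, 1.0, 0.0], [0.0, 0.0, -1.0]]
ft_force: [-0.8, 0.3, -0.6]
finger_gap: 0.996
grip_force: 0.0
```

```bash
python3 - <<'E'
from h import *
s=ctrl.get_state();print({k:np.round(s[k],4).tolist() for k in ("clock","eef_pos","tcp_rot","joint_positions")})
E
```

```text
{'clock': 0.8, 'eef_pos': [219.9808, 638.1446, 231.3024], 'tcp_rot': [[-1.0, -0.0005, -0.0001], [-0.0005, 1.0, 0.0001], [0.0001, 0.0001, -1.0]], 'joint_positions': [-1.2966, 0.4783, -0.0491, 1.5515, 0.025, 1.1125, 0.22]}
```

>>> jog_arm --targets "-0.0189 -0.0439 0 0 0 0; -0.0378 -0.0878 0 0 0 0; -0.0567 -0.1317 0 0 0 0; -0.0756 -0.1756 0 0 0 0; -0.0945 -0.2195 0 0 0 0"

```text
clock: 1.3
eef_pos: [315.0, 416.9, 231.5]
tcp_rot: [[-1.0, 0.002, 0.0], [0.002, 1.0, 0.001], [-0.0, 0.001, -1.0]]
ft_force: [0.1, -0.3, 1.1]
finger_gap: 0.999
grip_force: 0.0
```

>>> jog_arm --targets "-0.0189 -0.0439 0 0 0 0; -0.0378 -0.0878 0 0 0 0; -0.0567 -0.1317 0 0 0 0; -0.0756 -0.1756 0 0 0 0; -0.0945 -0.2195 0 0 0 0"

```text
clock: 1.8
eef_pos: [409.5, 197.5, 231.7]
tcp_rot: [[-1.0, 0.001, 0.001], [0.001, 1.0, 0.001], [-0.001, 0.001, -1.0]]
ft_force: [1.5, 0.9, 0.5]
finger_gap: 1.001
grip_force: 0.0
```

>>> jog_arm --targets "-0.0189 -0.0439 0 0 0 0; -0.0378 -0.0878 0 0 0 0; -0.0567 -0.1317 0 0 0 0; -0.0756 -0.1756 0 0 0 0; -0.0945 -0.2195 0 0 0 0"

```text
clock: 2.3
eef_pos: [504.2, -22.0, 231.7]
tcp_rot: [[-1.0, 0.001, 0.001], [0.001, 1.0, 0.001], [-0.001, 0.001, -1.0]]
ft_force: [0.8, 0.4, 0.1]
finger_gap: 1.005
grip_force: 0.0
```

>>> jog_arm --targets "-0.0189 -0.0439 0 0 0 0; -0.0378 -0.0878 0 0 0 0; -0.0567 -0.1317 0 0 0 0; -0.0756 -0.1756 0 0 0 0; -0.0945 -0.2195 0 0 0 0"

```text
clock: 2.8
eef_pos: [598.9, -241.3, 231.4]
tcp_rot: [[-1.0, 0.001, 0.001], [0.001, 1.0, 0.0], [-0.001, 0.0, -1.0]]
ft_force: [0.8, 1.1, -0.6]
finger_gap: 0.996
grip_force: 0.0
```

>>> jog_arm --targets "0 0 0.03 0 0 0; 0 0 0.06 0 0 0; 0 0 0.09 0 0 0; 0 0 0.09 0 0 0; 0 0 0.09 0 0 0"

```text
clock: 3.3
eef_pos: [598.2, -239.7, 141.7]
tcp_rot: [[-1.0, 0.001, -0.0], [0.001, 1.0, -0.0], [0.0, -0.0, -1.0]]
ft_force: [0.8, 1.0, -0.2]
finger_gap: 1.002
grip_force: 0.0
```

```bash
python3 - <<'E'
from h import *
S=ctrl.get_image("side")
s=ctrl.get_state();print({k:np.round(s[k],4).tolist() for k in ("clock","eef_pos","tcp_rot","joint_positions")})
cv2.imwrite("pics/s2.png",cv2.resize(S["image"][130:330,200:430],None,fx=2.5,fy=2.5,interpolation=cv2.INTER_CUBIC))
E
```

```text
{'clock': 3.35, 'eef_pos': [598.9995, -240.0629, 142.8113], 'tcp_rot': [[-1.0, 0.0003, 0.0018], [0.0003, 1.0, -0.0007], [-0.0018, -0.0007, -1.0]], 'joint_positions': [-0.0088, 0.5449, 0.409, 1.7331, -0.2628, 0.916, 2.0786]}
```

View pics/s2.png

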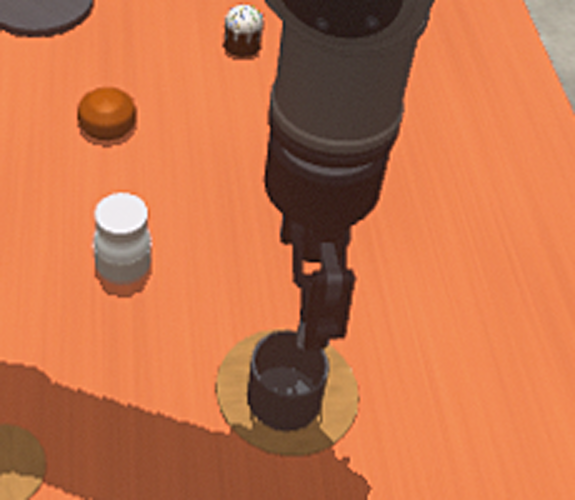

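The side crop shows the near fingertip at full-image pixel (327,268), above the tin centred near (315,282). I'll check that with a projection before descending.

```bash
python3 - <<'E'
from h import *
S=ctrl.get_image("side")
for z in (143,156):
  for y in (-282,-297): print(z,y,proj(S,(599,y,z)).round(1))
print(proj(S,(598,-240,59)),proj(S,(598,-240,4)))
# tin rim/bottom: widths by rows
b=blob(cv2.inRange(cv2.cvtColor(S["image"],40),(0,0,0),(180,110,120)),(315,290),22);print(cv2.boundingRect(b))
for z,dy in((59,0),(4,0)):
  print([proj(S,(598+31*np.cos(a),-240+31*np.sin(a),z)).round(0).tolist() for a in np.arange(0,6.3,1.5708)])
E
```

```text
143 -282 [324.1 269.2]
143 -297 [325.4 276.6]
156 -282 [324.9 265.1]
156 -297 [326.2 272.5]
[315.8413748  274.21952053] [313.29788643 288.4879018 ]
(299, 268, 32, 34)
[[331.0, 274.0], [314.0, 261.0], [300.0, 275.0], [318.0, 288.0], [331.0, 274.0]]
[[328.0, 288.0], [311.0, 276.0], [298.0, 289.0], [315.0, 302.0], [328.0, 288.0]]
```

Prediction and picture agree within about 1 px. I'll descend and grip.

>>> jog_arm --targets "0 0 0.03 0 0 0; 0 0 0.06 0 0 0; 0 0 0.09 0 0 0; 0 0 0.11 0 0 0; 0 0 0.121 0 0 0"

```text
clock: 3.9
eef_pos: [598.6, -239.6, 20.2]
tcp_rot: [[-1.0, -0.0, 0.001], [-0.0, 1.0, 0.0], [-0.001, 0.0, -1.0]]
ft_force: [0.7, 0.4, -1.1]
finger_gap: 1.002
grip_force: 0.0
```

>>> jog_arm --targets "0 0 0 0 0 0; 0 0 0 0 0 0; 0 0 0 0 0 0; 0 0 0 0 0 0; 0 0 0 0 0 0" --jaw 0

```text
clock: 4.4
eef_pos: [599.4, -240.2, 22.0]
tcp_rot: [[-1.0, -0.0, 0.003], [-0.0, 1.0, -0.001], [-0.003, -0.001, -1.0]]
ft_force: [-0.5, 0.1, 6.4]
finger_gap: 0.715
grip_force: 44.1
```

>>> jog_arm --targets "0 0 0 0 0 0; 0 0 0 0 0 0; 0 0 0 0 0 0; 0 0 0 0 0 0; 0 0 0 0 0 0"

```text
clock: 4.9
eef_pos: [599.4, -240.2, 22.0]
tcp_rot: [[-1.0, -0.0, 0.003], [-0.0, 1.0, -0.001], [-0.003, -0.001, -1.0]]
ft_force: [-0.4, 0.8, 6.7]
finger_gap: 0.714
grip_force: 44.1
```

>>> jog_arm --targets "0 0 -0.01 0 0 0; 0 0 -0.04 0 0 0; 0 0 -0.08 0 0 0; 0 0 -0.11 0 0 0; 0 0 -0.12 0 0 0"

```text
clock: 5.4
eef_pos: [599.8, -240.6, 144.5]
tcp_rot: [[-1.0, -0.0, 0.005], [-0.0, 1.0, -0.002], [-0.005, -0.002, -1.0]]
ft_force: [0.4, 0.7, -1.3]
finger_gap: 0.715
grip_force: 43.9
```

>>> jog_arm --targets "0.01 0.025 0 0 0 0; 0.025 0.06 0 0 0 0; 0.04 0.097 0 0 0 0; 0.055 0.134 0 0 0 0; 0.07 0.17 0 0 0 0"

```text
clock: 5.9
eef_pos: [526.6, -68.1, 139.7]
tcp_rot: [[-1.0, -0.0, -0.001], [-0.0, 1.0, 0.0], [0.001, 0.0, -1.0]]
ft_force: [1.0, 0.7, -1.0]
finger_gap: 0.715
grip_force: 43.9
```

>>> jog_arm --targets "0.015 0.037 0 0 0 0; 0.03 0.073 0 0 0 0; 0.045 0.11 0 0 0 0; 0.06 0.146 0 0 0 0; 0.075 0.183 0 0 0 0"

```text
clock: 6.4
eef_pos: [451.6, 114.4, 140.0]
tcp_rot: [[-1.0, -0.0, -0.001], [-0.0, 1.0, -0.0], [0.001, -0.0, -1.0]]
ft_force: [0.3, 0.6, -0.2]
finger_gap: 0.712
grip_force: 43.9
```

>>> jog_arm --targets "0.015 0.037 0 0 0 0; 0.03 0.073 0 0 0 0; 0.045 0.11 0 0 0 0; 0.06 0.146 0 0 0 0; 0.075 0.182 0 0 0 0"

```text
clock: 6.9
eef_pos: [376.6, 296.2, 140.0]
tcp_rot: [[-1.0, -0.0, -0.001], [-0.0, 1.0, -0.001], [0.001, -0.001, -1.0]]
ft_force: [0.9, -0.4, -0.6]
finger_gap: 0.713
grip_force: 43.9
```

```bash
python3 - <<'E'
from h import *
S=ctrl.get_image("side")
s=ctrl.get_state();print({k:np.round(s[k],4).tolist() for k in ("clock","eef_pos","finger_gap","grip_force","ft_force","joint_positions")})
cv2.imwrite("pics/s3.png",cv2.resize(S["image"][20:220,120:350],None,fx=2.5,fy=2.5,interpolation=cv2.INTER_CUBIC))
E
```

```text
{'clock': 6.95, 'eef_pos': [373.7749, 303.3825, 140.1101], 'finger_gap': 0.7196, 'grip_force': 43.9229, 'ft_force': [-2.57, 5.8923, -0.5815], 'joint_positions': [-1.0325, 0.2829, 0.2624, 2.1106, -0.1102, 0.7589, 0.879]}
```

View pics/s3.png

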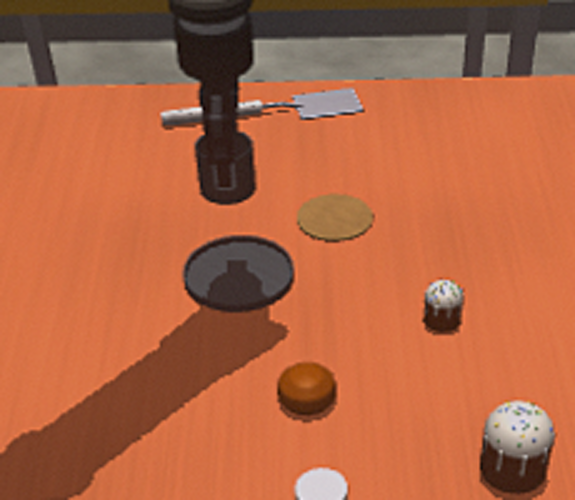

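The tin is held upright, at (225,165) in the crop, above and behind the tray. I'll lower it slowly.

>>> jog_arm --targets "0 0 0 0 0 0; 0 0 0.03 0 0 0; 0 0 0.06 0 0 0; 0 0 0.08 0 0 0; 0 0 0.1 0 0 0"

```text
clock: 7.45
eef_pos: [378.1, 293.3, 39.1]
tcp_rot: [[-1.0, 0.001, -0.001], [0.001, 1.0, -0.002], [0.001, -0.002, -1.0]]
ft_force: [0.5, -0.3, -1.4]
finger_gap: 0.711
grip_force: 43.9
```

>>> jog_arm --targets "0 0 0.005 0 0 0; 0 0 0.01 0 0 0; 0 0 0.014 0 0 0; 0 0 0.018 0 0 0; 0 0 0.018 0 0 0"

```text
clock: 7.95
eef_pos: [378.1, 295.3, 22.4]
tcp_rot: [[-1.0, -0.0, 0.0], [-0.0, 1.0, 0.0], [-0.0, 0.0, -1.0]]
ft_force: [-0.8, -0.2, -0.4]
finger_gap: 0.717
grip_force: 43.9
```

>>> jog_arm --targets "0 0 0.001 0 0 0; 0 0 0.002 0 0 0; 0 0 0.002 0 0 0"

```text
clock: 8.25
eef_pos: [378.2, 295.5, 21.9]
tcp_rot: [[-1.0, -0.0, -0.0], [-0.0, 1.0, 0.001], [0.0, 0.001, -1.0]]
ft_force: [-4.6, -3.4, 19.1]
finger_gap: 0.713
grip_force: 45.7
```

>>> jog_arm --targets "0 0 0 0 0 0; 0 0 0 0 0 0; 0 0 0 0 0 0; 0 0 0 0 0 0; 0 0 0 0 0 0" --jaw 1

```text
clock: 8.75
eef_pos: [377.9, 295.2, 20.2]
tcp_rot: [[-1.0, -0.0, -0.0], [-0.0, 1.0, -0.0], [0.0, -0.0, -1.0]]
ft_force: [0.3, 0.8, -0.6]
finger_gap: 1.002
grip_force: 0.0
```

>>> jog_arm --targets "0 0 -0.02 0 0 0; 0 0 -0.05 0 0 0; 0 0 -0.09 0 0 0; 0 0 -0.13 0 0 0; 0 0 -0.14 0 0 0"

```text
clock: 9.25
eef_pos: [379.8, 296.7, 164.1]
tcp_rot: [[-1.0, 0.0, 0.004], [0.0, 1.0, 0.005], [-0.004, 0.005, -1.0]]
ft_force: [0.5, 0.4, 0.1]
finger_gap: 0.999
grip_force: 0.0
```

>>> jog_arm --targets "-0.03 -0.011 0 0 0 0; -0.07 -0.026 0 0 0 0; -0.11 -0.041 0 0 0 0; -0.15 -0.056 0 0 0 0; -0.19 -0.071 0 0 0 0"

```text
clock: 9.75
eef_pos: [569.1, 223.5, 159.4]
tcp_rot: [[-1.0, -0.001, -0.001], [-0.001, 1.0, -0.0], [0.001, -0.0, -1.0]]
ft_force: [0.4, 0.4, -0.7]
finger_gap: 0.999
grip_force: 0.0
```

>>> jog_arm --targets "-0.025 -0.01 0 0 0 0; -0.04 -0.015 0 0 0 0; -0.04 -0.015 0 0 0 0; -0.04 -0.015 0.03 0 0 0; -0.04 -0.015 0.06 0 0 0"

```text
clock: 10.25
eef_pos: [607.4, 210.3, 99.7]
tcp_rot: [[-1.0, -0.001, 0.001], [-0.001, 1.0, 0.001], [-0.001, 0.001, -1.0]]
ft_force: [0.5, -0.4, 0.3]
finger_gap: 1.0
grip_force: 0.0
```

```bash
python3 - <<'E'
from h import *
S=ctrl.get_image("side")
s=ctrl.get_state();print({k:np.round(s[k],4).tolist() for k in ("clock","eef_pos","joint_positions")})
cv2.imwrite("pics/s4.png",cv2.resize(S["image"][50:210,170:370],None,fx=3,fy=3,interpolation=cv2.INTER_CUBIC))
print([proj(S,(608+21*np.cos(a),209+21*np.sin(a),0)).round(1).tolist() for a in np.arange(0,6.2,1.5708)],proj(S,(608,209,50)))
E
```

```text
{'clock': 10.3, 'eef_pos': [603.6038, 209.2995, 93.9548], 'joint_positions': [-0.6549, 0.5895, 0.3109, 1.7668, -0.2335, 0.8296, 1.3392]}
[[303.7, 147.1], [295.5, 142.4], [288.8, 147.5], [297.0, 152.3]] [297.42184177 133.4312431 ]
```

View pics/s4.png

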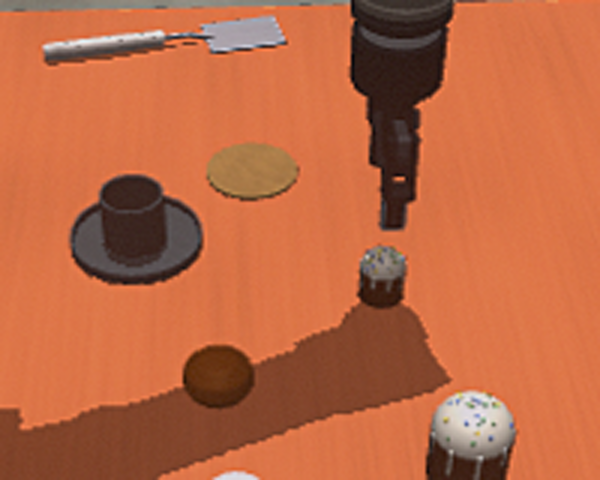

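The tin stands centred in the tray at (135,235) in the crop. The small cake at (382,275) is about 2 mm further in x than I measured. I'll correct for that and descend.

>>> jog_arm --targets "-0.002 0 0.02 0 0 0; -0.002 0 0.05 0 0 0; -0.002 0 0.075 0 0 0; -0.002 0 0.09 0 0 0; -0.002 0 0.096 0 0 0"

```text
clock: 10.8
eef_pos: [608.5, 209.6, 3.0]
tcp_rot: [[-1.0, -0.001, -0.003], [-0.001, 1.0, -0.001], [0.003, -0.001, -1.0]]
ft_force: [-0.2, 0.3, 0.1]
finger_gap: 0.998
grip_force: 0.0
```

>>> jog_arm --targets "0 0 0 0 0 0; 0 0 0 0 0 0; 0 0 0 0 0 0; 0 0 0 0 0 0; 0 0 0 0 0 0" --jaw 0 --newtons 30

```text
clock: 11.3
eef_pos: [611.0, 209.7, 5.8]
tcp_rot: [[-1.0, -0.0, 0.002], [-0.0, 1.0, 0.001], [-0.002, 0.001, -1.0]]
ft_force: [-0.9, 0.8, 7.0]
finger_gap: 0.485
grip_force: 30.6
```

>>> jog_arm --targets "0 0 0 0 0 0; 0 0 0 0 0 0; 0 0 0 0 0 0"

```text
clock: 11.6
eef_pos: [611.0, 209.7, 5.8]
tcp_rot: [[-1.0, -0.0, 0.002], [-0.0, 1.0, 0.001], [-0.002, 0.001, -1.0]]
ft_force: [-1.9, 0.3, 5.6]
finger_gap: 0.485
grip_force: 30.6
```

>>> jog_arm --targets "0 0 -0.01 0 0 0; 0 0 -0.04 0 0 0; 0 0 -0.08 0 0 0; 0 0 -0.12 0 0 0; 0 0 -0.14 0 0 0"

```text
clock: 12.1
eef_pos: [611.7, 209.5, 148.9]
tcp_rot: [[-1.0, 0.0, 0.005], [0.0, 1.0, 0.002], [-0.005, 0.002, -1.0]]
ft_force: [-0.2, -0.1, -0.4]
finger_gap: 0.481
grip_force: 30.5
```

>>> jog_arm --targets "0.01 -0.02 0 0 0 0; 0.025 -0.051 0 0 0 0; 0.042 -0.086 0 0 0 0; 0.059 -0.121 0 0 0 0; 0.076 -0.155 0 0 0 0"

```text
clock: 12.6
eef_pos: [533.2, 52.8, 145.0]
tcp_rot: [[-1.0, -0.0, 0.001], [-0.0, 1.0, 0.0], [-0.001, 0.0, -1.0]]
ft_force: [0.4, -0.9, 0.2]
finger_gap: 0.482
grip_force: 30.5
```

>>> jog_arm --targets "0.017 -0.035 0 0 0 0; 0.034 -0.07 0 0 0 0; 0.051 -0.105 0 0 0 0; 0.068 -0.14 0 0 0 0; 0.085 -0.174 0 0 0 0"

```text
clock: 13.1
eef_pos: [448.2, -121.2, 145.0]
tcp_rot: [[-1.0, 0.0, 0.001], [0.0, 1.0, 0.0], [-0.001, 0.0, -1.0]]
ft_force: [0.9, -0.9, -1.5]
finger_gap: 0.479
grip_force: 30.5
```

>>> jog_arm --targets "0.02 -0.04 0 0 0 0; 0.04 -0.082 0 0 0 0; 0.06 -0.123 0 0 0 0; 0.075 -0.154 0 0 0 0; 0.084 -0.1717 0 0 0 0"

```text
clock: 13.6
eef_pos: [363.3, -294.3, 145.1]
tcp_rot: [[-1.0, 0.004, 0.001], [0.004, 1.0, -0.001], [-0.001, -0.001, -1.0]]
ft_force: [0.8, 0.6, -0.6]
finger_gap: 0.484
grip_force: 30.5
```

>>> jog_arm --targets "0 0 0 0 0 0; 0 0 0.02 0 0 0; 0 0 0.05 0 0 0; 0 0 0.08 0 0 0; 0 0 0.11 0 0 0"

```text
clock: 14.1
eef_pos: [366.2, -290.3, 33.7]
tcp_rot: [[-1.0, -0.002, 0.001], [-0.002, 1.0, 0.0], [-0.001, 0.0, -1.0]]
ft_force: [0.1, -0.2, 0.3]
finger_gap: 0.481
grip_force: 30.5
```

```bash
python3 - <<'E'
from h import *
S=ctrl.get_image("side")
s=ctrl.get_state();print({k:np.round(s[k],4).tolist() for k in ("clock","eef_pos","finger_gap","joint_positions")})
cv2.imwrite("pics/s5.png",cv2.resize(S["image"][220:384,120:330],None,fx=3,fy=3,interpolation=cv2.INTER_CUBIC))
print([proj(S,(365+21*np.cos(a),-291.5+21*np.sin(a),28)).round(1).tolist() for a in np.arange(0,6.2,1.5708)])
E
```

```text
{'clock': 14.15, 'eef_pos': [364.0349, -288.7896, 30.0722], 'finger_gap': 0.4801, 'joint_positions': [0.2176, 0.4882, 0.3911, 2.2134, -0.377, 0.5074, 2.4743]}
[[209.1, 309.7], [198.9, 300.3], [187.4, 310.6], [197.6, 320.4]]
```

View pics/s5.png

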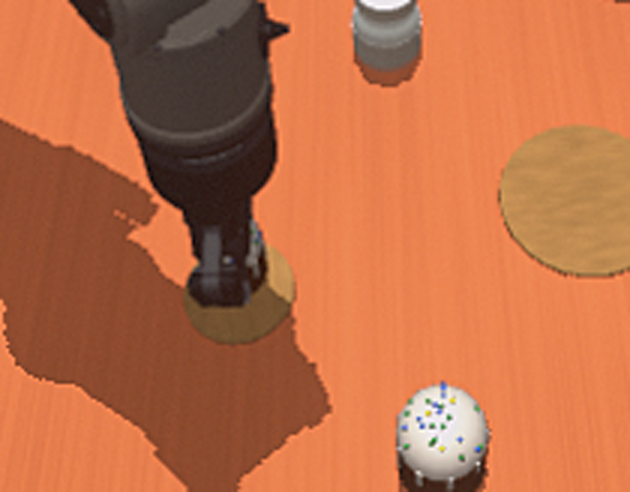

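The arm hides most of the small cake at crop (235,270), which sits over the small board. I'll lower it.

>>> jog_arm --targets "0 0 0.008 0 0 0; 0 0 0.014 0 0 0; 0 0 0.019 0 0 0; 0 0 0.023 0 0 0; 0 0 0.023 0 0 0"

```text
clock: 14.65
eef_pos: [365.4, -291.4, 11.5]
tcp_rot: [[-1.0, -0.0, 0.0], [-0.0, 1.0, -0.0], [-0.0, -0.0, -1.0]]
ft_force: [0.6, -0.6, -0.9]
finger_gap: 0.482
grip_force: 30.7
```

>>> jog_arm --targets "0 0 0.001 0 0 0; 0 0 0.002 0 0 0; 0 0 0.002 0 0 0; 0 0 0.002 0 0 0"

```text
clock: 15.05
eef_pos: [365.4, -291.6, 9.7]
tcp_rot: [[-1.0, -0.0, 0.001], [-0.0, 1.0, -0.0], [-0.001, -0.0, -1.0]]
ft_force: [-1.3, 1.5, 6.1]
finger_gap: 0.485
grip_force: 31.0
```

>>> jog_arm --targets "0 0 0 0 0 0; 0 0 0 0 0 0; 0 0 0 0 0 0; 0 0 0 0 0 0; 0 0 0 0 0 0" --jaw 1

```text
clock: 15.55
eef_pos: [365.1, -291.4, 9.2]
tcp_rot: [[-1.0, -0.0, -0.0], [-0.0, 1.0, 0.0], [0.0, 0.0, -1.0]]
ft_force: [-0.5, 0.7, -1.0]
finger_gap: 0.999
grip_force: 0.0
```

>>> jog_arm --targets "0 0 -0.02 0 0 0; 0 0 -0.05 0 0 0; 0 0 -0.09 0 0 0; 0 0 -0.13 0 0 0; 0 0 -0.14 0 0 0"

```text
clock: 16.05
eef_pos: [366.8, -292.8, 152.8]
tcp_rot: [[-1.0, 0.0, 0.006], [0.0, 1.0, -0.002], [-0.006, -0.002, -1.0]]
ft_force: [0.7, 0.5, -0.4]
finger_gap: 1.002
grip_force: 0.0
```

>>> jog_arm --targets "-0.025 -0.022 0 0 0 0; -0.055 -0.049 0 0 0 0; -0.085 -0.075 0 0 0 0; -0.115 -0.1 0 0 0 0; -0.127 -0.1125 0 0 0 0"

```text
clock: 16.55
eef_pos: [494.7, -405.2, 148.2]
tcp_rot: [[-1.0, -0.002, 0.0], [-0.002, 1.0, -0.001], [-0.0, -0.001, -1.0]]
ft_force: [-0.4, 0.4, -0.6]
finger_gap: 0.997
grip_force: 0.0
```

>>> jog_arm --targets "0 0 0 0 0 0; 0 0 0 0 0 0; 0 0 0.01 0 0 0; 0 0 0.03 0 0 0; 0 0 0.03 0 0 0"

```text
clock: 17.05
eef_pos: [490.1, -401.5, 116.5]
tcp_rot: [[-1.0, -0.001, -0.004], [-0.001, 1.0, 0.004], [0.004, 0.004, -1.0]]
ft_force: [-0.3, 0.9, -0.6]
finger_gap: 1.002
grip_force: 0.0
```

```bash
python3 - <<'E'
from h import *
S=ctrl.get_image("side")
s=ctrl.get_state();print({k:np.round(s[k],4).tolist() for k in ("clock","eef_pos","finger_gap","joint_positions")})
cv2.imwrite("pics/s6.png",cv2.resize(S["image"][220:384,120:330],None,fx=3,fy=3,interpolation=cv2.INTER_CUBIC))
f=lambda x,y,r,z:[proj(S,(x+r*np.cos(a),y+r*np.sin(a),z)).round(1).tolist() for a in np.arange(0,6.2,1.5708)]
print(f(365,-291.5,21,4),f(492.2,-404,27,42))
E
```

```text
{'clock': 17.1, 'eef_pos': [490.7857, -402.3086, 117.8592], 'finger_gap': 1.0029, 'joint_positions': [0.2374, 0.5786, 0.4899, 1.7762, -0.342, 0.8758, 2.4537]}
[[210.1, 315.5], [200.1, 306.2], [188.8, 316.4], [198.9, 326.1]] [[282.4, 362.8], [266.1, 348.1], [251.4, 364.1], [267.8, 379.7]]
```

View pics/s6.png

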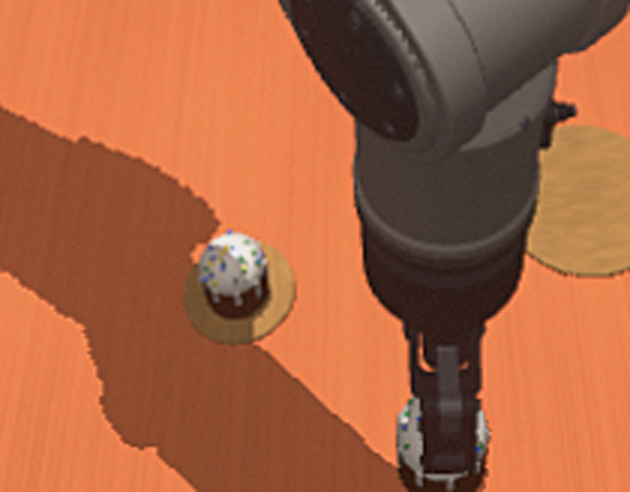

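The small cake stands upright near the middle of its board: mould edges at columns 188–209 and base row 327, against a predicted 189–210 and 326. The medium cake is about 2 mm further in x, so I'll correct for that and descend.

>>> jog_arm --targets "-0.002 0 0.03 0 0 0; -0.002 0 0.06 0 0 0; -0.002 0 0.085 0 0 0; -0.002 0 0.105 0 0 0; -0.002 0 0.111 0 0 0"

```text
clock: 17.6
eef_pos: [493.2, -402.9, 6.9]
tcp_rot: [[-1.0, -0.0, -0.002], [-0.0, 1.0, 0.002], [0.002, 0.002, -1.0]]
ft_force: [-0.6, -0.6, 0.3]
finger_gap: 1.0
grip_force: 0.0
```

>>> jog_arm --targets "0 0 0 0 0 0; 0 0 0 0 0 0; 0 0 0 0 0 0; 0 0 0 0 0 0; 0 0 0 0 0 0" --jaw 0

```text
clock: 18.1
eef_pos: [495.1, -404.7, 10.0]
tcp_rot: [[-1.0, -0.0, 0.002], [-0.0, 1.0, -0.001], [-0.002, -0.001, -1.0]]
ft_force: [0.0, -0.7, 6.7]
finger_gap: 0.622
grip_force: 32.1
```

>>> jog_arm --targets "0 0 0 0 0 0; 0 0 0 0 0 0; 0 0 0 0 0 0"

```text
clock: 18.4
eef_pos: [495.0, -404.7, 10.0]
tcp_rot: [[-1.0, -0.0, 0.002], [-0.0, 1.0, -0.001], [-0.002, -0.001, -1.0]]
ft_force: [-0.9, 0.1, 6.8]
finger_gap: 0.627
grip_force: 32.1
```

>>> jog_arm --targets "0 0 -0.01 0 0 0; 0 0 -0.04 0 0 0; 0 0 -0.08 0 0 0; 0 0 -0.12 0 0 0; 0 0 -0.15 0 0 0"

```text
clock: 18.9
eef_pos: [494.5, -404.5, 161.6]
tcp_rot: [[-1.0, 0.0, 0.002], [0.0, 1.0, -0.001], [-0.002, -0.001, -1.0]]
ft_force: [0.0, -0.1, -1.2]
finger_gap: 0.62
grip_force: 31.9
```

>>> jog_arm --targets "0 0.02 0 0 0 0; 0 0.055 0 0 0 0; 0 0.096 0 0 0 0; 0 0.138 0 0 0 0; 0 0.18 0 0 0 0"

```text
clock: 19.4
eef_pos: [493.8, -222.4, 158.9]
tcp_rot: [[-1.0, 0.0, 0.001], [0.0, 1.0, 0.0], [-0.001, 0.0, -1.0]]
ft_force: [0.6, 0.8, -1.9]
finger_gap: 0.621
grip_force: 31.9
```

>>> jog_arm --targets "0 0.042 0 0 0 0; 0 0.084 0 0 0 0; 0 0.126 0 0 0 0; 0 0.168 0 0 0 0; 0 0.21 0 0 0 0"

```text
clock: 19.9
eef_pos: [493.8, -12.3, 159.0]
tcp_rot: [[-1.0, -0.0, 0.001], [-0.0, 1.0, 0.0], [-0.001, 0.0, -1.0]]
ft_force: [0.5, -0.6, -0.3]
finger_gap: 0.623
grip_force: 31.9
```

>>> jog_arm --targets "0 0.042 0 0 0 0; 0 0.084 0 0 0 0; 0 0.126 0 0 0 0; 0 0.168 0 0 0 0; 0 0.21 0 0 0 0"

```text
clock: 20.4
eef_pos: [493.7, 197.7, 159.1]
tcp_rot: [[-1.0, -0.0, 0.001], [-0.0, 1.0, 0.001], [-0.001, 0.001, -1.0]]
ft_force: [-0.2, 1.0, -1.1]
finger_gap: 0.623
grip_force: 31.9
```

>>> jog_arm --targets "0 0.045 0 0 0 0; 0 0.09 0 0 0 0; 0 0.135 0 0 0 0; 0 0.18 0 0 0 0; 0 0.208 0 0 0 0"

```text
clock: 20.9
eef_pos: [492.6, 408.4, 158.9]
tcp_rot: [[-1.0, -0.004, 0.0], [-0.004, 1.0, 0.002], [-0.0, 0.002, -1.0]]
ft_force: [0.5, 0.3, -1.1]
finger_gap: 0.622
grip_force: 31.9
```

>>> jog_arm --targets "0 0 0 0 0 0; 0 0 0.03 0 0 0; 0 0 0.06 0 0 0; 0 0 0.09 0 0 0; 0 0 0.115 0 0 0"

```text
clock: 21.4
eef_pos: [493.7, 402.7, 42.4]
tcp_rot: [[-1.0, 0.001, -0.0], [0.001, 1.0, -0.001], [0.0, -0.001, -1.0]]
ft_force: [1.4, 0.5, -1.1]
finger_gap: 0.618
grip_force: 31.9
```

>>> jog_arm --targets "0 0 0.01 0 0 0; 0 0 0.02 0 0 0; 0 0 0.026 0 0 0; 0 0 0.029 0 0 0; 0 0 0.029 0 0 0"

```text
clock: 21.9
eef_pos: [494.2, 404.3, 14.7]
tcp_rot: [[-1.0, -0.0, 0.0], [-0.0, 1.0, 0.001], [-0.0, 0.001, -1.0]]
ft_force: [0.1, 0.3, -0.6]
finger_gap: 0.622
grip_force: 31.9
```

>>> jog_arm --targets "0 0 0.001 0 0 0; 0 0 0.002 0 0 0; 0 0 0.002 0 0 0; 0 0 0.002 0 0 0"

```text
clock: 22.3
eef_pos: [494.4, 404.5, 13.9]
tcp_rot: [[-1.0, -0.0, 0.001], [-0.0, 1.0, 0.001], [-0.001, 0.001, -1.0]]
ft_force: [-2.3, -1.6, 8.4]
finger_gap: 0.623
grip_force: 32.9
```

>>> jog_arm --targets "0 0 0 0 0 0; 0 0 0 0 0 0; 0 0 0 0 0 0; 0 0 0 0 0 0; 0 0 0 0 0 0" --jaw 1

```text
clock: 22.8
eef_pos: [493.9, 404.1, 12.2]
tcp_rot: [[-1.0, -0.0, -0.0], [-0.0, 1.0, -0.0], [0.0, -0.0, -1.0]]
ft_force: [1.2, 0.4, 0.6]
finger_gap: 0.999
grip_force: 0.0
```

>>> jog_arm --targets "0 0 -0.02 0 0 0; 0 0 -0.05 0 0 0; 0 0 -0.09 0 0 0; 0 0 -0.13 0 0 0; 0 0 -0.14 0 0 0"

```text
clock: 23.3
eef_pos: [496.3, 405.5, 157.1]
tcp_rot: [[-1.0, 0.0, 0.005], [0.0, 1.0, 0.005], [-0.005, 0.005, -1.0]]
ft_force: [0.5, 0.5, -0.3]
finger_gap: 1.001
grip_force: 0.0
```

>>> jog_arm --targets "-0.01 -0.026 0 0 0 0; -0.025 -0.064 0 0 0 0; -0.041 -0.105 0 0 0 0; -0.057 -0.146 0 0 0 0; -0.073 -0.187 0 0 0 0"

```text
clock: 23.8
eef_pos: [567.1, 215.4, 151.9]
tcp_rot: [[-1.0, -0.001, -0.001], [-0.001, 1.0, -0.0], [0.001, -0.0, -1.0]]
ft_force: [0.2, -0.4, -0.4]
finger_gap: 0.998
grip_force: 0.0
```

>>> jog_arm --targets "-0.018 -0.046 0 0 0 0; -0.036 -0.092 0 0 0 0; -0.054 -0.138 0 0 0 0; -0.072 -0.185 0 0 0 0; -0.09 -0.231 0 0 0 0"

```text
clock: 24.3
eef_pos: [657.2, -15.7, 151.7]
tcp_rot: [[-1.0, -0.0, -0.001], [-0.0, 1.0, 0.0], [0.001, 0.0, -1.0]]
ft_force: [0.2, 0.1, 0.2]
finger_gap: 0.998
grip_force: 0.0
```

>>> jog_arm --targets "0 0 0 0 0 0; 0 0 0 0 0 0; 0 0 0.01 0 0 0; 0 0 0.02 0 0 0; 0 0 0.02 0 0 0"

```text
clock: 24.8
eef_pos: [655.3, -11.8, 129.8]
tcp_rot: [[-1.0, -0.003, -0.004], [-0.003, 1.0, 0.0], [0.004, 0.0, -1.0]]
ft_force: [-0.0, -0.3, 0.3]
finger_gap: 1.001
grip_force: 0.0
```

```bash
python3 - <<'E'
from h import *
S=ctrl.get_image("side")
s=ctrl.get_state();print({k:np.round(s[k],4).tolist() for k in ("clock","eef_pos","finger_gap","joint_positions")})
cv2.imwrite("pics/s7.png",cv2.resize(S["image"][70:240,190:380],None,fx=3.2,fy=3.2,interpolation=cv2.INTER_CUBIC))
f=lambda x,y,r,z:[proj(S,(x+r*np.cos(a),y+r*np.sin(a),z)).round(1).tolist() for a in np.arange(0,6.2,1.5708)]
print(f(494,404,27,4),f(657,-14,33,0))
E
```

```text
{'clock': 24.85, 'eef_pos': [655.9544, -12.2058, 130.7842], 'finger_gap': 0.996, 'joint_positions': [-0.355, 0.5764, 0.3949, 1.7092, -0.2688, 0.9125, 1.7221]}
[[262.3, 105.8], [253.3, 100.9], [244.9, 106.2], [253.9, 111.2]] [[338.6, 206.2], [323.3, 196.7], [311.9, 207.1], [327.3, 217.0]]
```

View pics/s7.png

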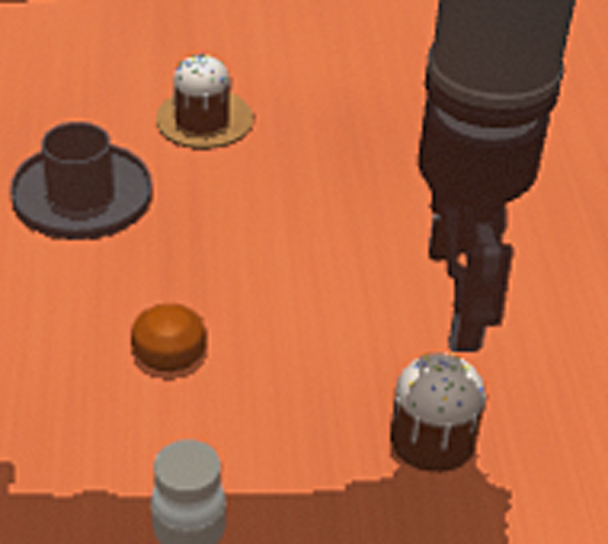

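The medium cake is upright and centred on its board, within about 1 px of prediction. The large cake's mould edges are at 312.5–339 with base row 216, matching the prediction. I'll grip it.

>>> jog_arm --targets "0 0 0.03 0 0 0; 0 0 0.06 0 0 0; 0 0 0.09 0 0 0; 0 0 0.11 0 0 0; 0 0 0.118 0 0 0"

```text
clock: 25.35
eef_pos: [655.6, -13.0, 12.1]
tcp_rot: [[-1.0, -0.001, -0.003], [-0.001, 1.0, 0.0], [0.003, 0.0, -1.0]]
ft_force: [-0.5, 0.4, -0.1]
finger_gap: 1.001
grip_force: 0.0
```

>>> jog_arm --targets "0 0 0 0 0 0; 0 0 0 0 0 0; 0 0 0 0 0 0; 0 0 0 0 0 0; 0 0 0 0 0 0" --jaw 0 --newtons 40

```text
clock: 25.85
eef_pos: [657.5, -13.8, 15.0]
tcp_rot: [[-1.0, -0.0, 0.001], [-0.0, 1.0, 0.0], [-0.001, 0.0, -1.0]]
ft_force: [-0.2, -0.0, 1.6]
finger_gap: 0.761
grip_force: 45.0
```

>>> jog_arm --targets "0 0 0 0 0 0; 0 0 0 0 0 0; 0 0 0 0 0 0"

```text
clock: 26.15
eef_pos: [657.5, -13.8, 15.0]
tcp_rot: [[-1.0, -0.0, 0.001], [-0.0, 1.0, 0.0], [-0.001, 0.0, -1.0]]
ft_force: [-2.0, -0.1, 5.9]
finger_gap: 0.759
grip_force: 45.4
```

>>> jog_arm --targets "0 0 -0.01 0 0 0; 0 0 -0.03 0 0 0; 0 0 -0.06 0 0 0; 0 0 -0.09 0 0 0; 0 0 -0.11 0 0 0"

```text
clock: 26.65
eef_pos: [657.7, -14.2, 126.7]
tcp_rot: [[-1.0, 0.0, 0.002], [0.0, 1.0, -0.0], [-0.002, -0.0, -1.0]]
ft_force: [1.5, -0.7, -2.2]
finger_gap: 0.763
grip_force: 45.0
```

>>> jog_arm --targets "0.006 -0.022 0 0 0 0; 0.015 -0.057 0 0 0 0; 0.025 -0.096 0 0 0 0; 0.035 -0.135 0 0 0 0; 0.045 -0.174 0 0 0 0"

```text
clock: 27.15
eef_pos: [611.4, -189.3, 124.6]
tcp_rot: [[-1.0, -0.0, -0.0], [-0.0, 1.0, -0.0], [0.0, -0.0, -1.0]]
ft_force: [0.3, -0.1, -1.7]
finger_gap: 0.758
grip_force: 45.0
```

>>> jog_arm --targets "0.007 -0.03 0 0 0 0; 0.0104 -0.044 0 0 0 0; 0.0104 -0.044 0.02 0 0 0; 0.0104 -0.044 0.05 0 0 0; 0.0104 -0.044 0.075 0 0 0"

```text
clock: 27.65
eef_pos: [602.0, -230.6, 48.3]
tcp_rot: [[-1.0, -0.001, 0.0], [-0.001, 1.0, 0.001], [-0.0, 0.001, -1.0]]
ft_force: [-0.5, 0.2, -2.4]
finger_gap: 0.757
grip_force: 45.0
```

>>> jog_arm --targets "0 0 0.01 0 0 0; 0 0 0.02 0 0 0; 0 0 0.026 0 0 0; 0 0 0.029 0 0 0; 0 0 0.029 0 0 0"

```text
clock: 28.15
eef_pos: [602.1, -231.9, 20.6]
tcp_rot: [[-1.0, -0.0, 0.001], [-0.0, 1.0, -0.0], [-0.001, -0.0, -1.0]]
ft_force: [-0.3, -0.9, -2.2]
finger_gap: 0.759
grip_force: 45.0
```

>>> jog_arm --targets "0 0 0.001 0 0 0; 0 0 0.002 0 0 0; 0 0 0.0025 0 0 0; 0 0 0.0025 0 0 0"

```text
clock: 28.55
eef_pos: [602.3, -232.0, 19.0]
tcp_rot: [[-1.0, -0.0, 0.001], [-0.0, 1.0, -0.0], [-0.001, -0.0, -1.0]]
ft_force: [-1.8, 1.5, 5.9]
finger_gap: 0.758
grip_force: 45.7
```

Contact. Next I'll release, rise, and back off toward x- so the view is clear.

>>> jog_arm --targets "0 0 0 0 0 0; 0 0 0 0 0 0; 0 0 0 0 0 0; 0 0 0 0 0 0; 0 0 0 0 0 0" --jaw 1

```text
clock: 29.05
eef_pos: [601.7, -231.9, 17.7]
tcp_rot: [[-1.0, -0.0, -0.0], [-0.0, 1.0, 0.0], [0.0, 0.0, -1.0]]
ft_force: [-0.9, -0.9, -0.6]
finger_gap: 0.999
grip_force: 0.0
```

>>> jog_arm --targets "0 0 -0.02 0 0 0; 0 0 -0.05 0 0 0; 0 0 -0.09 0 0 0; 0 0 -0.13 0 0 0; 0 0 -0.17 0 0 0"

```text
clock: 29.55
eef_pos: [601.4, -231.9, 189.3]
tcp_rot: [[-1.0, -0.0, -0.0], [-0.0, 1.0, 0.0], [0.0, 0.0, -1.0]]
ft_force: [1.3, 0.8, -0.1]
finger_gap: 0.998
grip_force: 0.0
```

>>> jog_arm --targets "0 0.04 -0.01 0 0 0; 0 0.08 -0.02 0 0 0; 0 0.12 -0.03 0 0 0; 0 0.16 -0.04 0 0 0; 0 0.2 -0.05 0 0 0"

```text
clock: 30.05
eef_pos: [601.4, -30.3, 238.3]
tcp_rot: [[-1.0, -0.0, 0.0], [-0.0, 1.0, 0.0], [-0.0, 0.0, -1.0]]
ft_force: [0.0, -0.8, 0.0]
finger_gap: 0.999
grip_force: 0.0
```

>>> jog_arm --targets "0 0 0 0 0 0; 0 0 0 0 0 0; 0 0 0 0 0 0"

```text
clock: 30.35
eef_pos: [601.4, -33.3, 237.6]
tcp_rot: [[-1.0, 0.001, -0.0], [0.001, 1.0, -0.001], [0.0, -0.001, -1.0]]
ft_force: [0.6, -0.9, 1.1]
finger_gap: 1.0
grip_force: 0.0
```

```bash
python3 - <<'E'
from h import *
S=ctrl.get_image("side")
cv2.imwrite("pics/s8.png",cv2.resize(S["image"][70:370,160:400],None,fx=2,fy=2,interpolation=cv2.INTER_CUBIC))
f=lambda x,y,r,z:[(2*(proj(S,(x+r*np.cos(a),y+r*np.sin(a),z))-[160,70])).round(1).tolist() for a in np.arange(0,6.2,1.5708)]
print(f(601.5,-232,33,4))
E
```

```text
[[340.3, 429.0], [304.9, 402.8], [277.5, 431.2], [313.2, 458.7]]
```

View pics/s8.png

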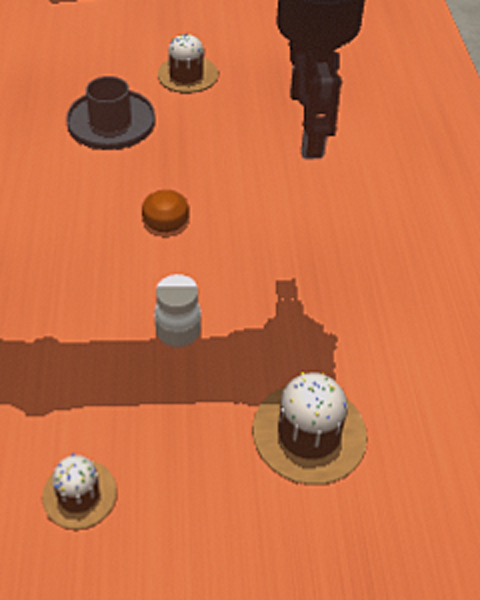

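All three cakes stand upright and centred on their boards: the large one at crop (312,415), the small one at (77,485) and the medium one at (187,60). The tin is in the tray at (109,107), the bun and jar are where they began, and the arm is clear.

```bash
python3 -c "
from plant import ctrl
print(ctrl.finish_job())"
```

```text
the job is handed in; nothing more can be done
None
```

I handed the job in at about 30 s: the tin stands in the tray, each cake stands upright on the board of its size, and the bun and jar are where they began; the hand-in gave no verdict.

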